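# Feed the inspection tray through the sprung hopper gate

## Robot

A 6-joint arm with a two-finger parallel gripper is mounted at the origin on the work surface. World frame = base frame: x ahead of the robot, y to its left, z up, the work surface at z = 0. Lengths are in m, angles in rad, forces in N, time in s.
With the tool pointing down it reaches from about 0.375 to 0.9 m from the base axis. Payload 3.1 kg.
Tool frame: the origin (TCP) lies midway between the tips of the shut fingers; the grasp point (between the pads) lies 19 mm behind it; z points along the fingers, y is the line along which they close (so a half turn about z gives the same grasp; the last joint's range is limited). The gripper opens to 85 mm and grips with 20 to 120 N. Pads are 22 mm wide; open, the fingers measure 114 mm over their backs; the gripper's body (76 mm by 85 mm) begins 54 mm behind the grasp point. The pads swing forward as they close: fully open they stand 13 mm farther back than shut.
Start: joints at [0.97, 0.527, 1.433, -0, 1.181, -0.178], TCP at [0.256, 0.57, 0.231] pointing down, gripper open.
Joint ranges: [-3.08, 3.08], [-0.75, 2.2], [0.22, 2.44], [-1.43, 4.57], [0, 2.65], [-2.85, 2.85]. Speed limits (rad/s): [2.79, 2.79, 3.14, 3.14, 3.14, 3.14].

## Interface

Orientations are given as a unit quaternion [x, y, z, w].
In Python, from station import manip gives the robot as it stands. The module is installed in compiled form; this text tells all that it offers.
- The arm moves only by the tool apply_moves, never from a script. Its arguments are lists of equal length, an entry for each row: "claw": the gripper's target within -1 to 1 (fully open at 1, half-way at 0, shut at -1); "travel": the shift along the tool's x, y, z scaled (see below), a list of three; "turn": the turn, a rotation vector about the tool's x, y, z scaled (see below), a list of three. In form: {"claw": [claw, ...], "travel": [[dx, dy, dz], ...], "turn": [[rx, ry, rz], ...]}. A call has 1 to 5 rows; each row is the pose to reach, as a shift and turn from the pose commanded when the call began, along the tool's axes at that moment, turning the shorter way round; what a row does not reach only later rows make up. The controller multiplies each number of a shift by 800 mm and each number of a turn by 180 degrees. A row lasts 1/12 s, in which the tool goes at most 41.7 mm and 7.16 degrees, less where a joint would pass 70% of its speed; a pose out of reach is approached as far as the arm can. A call with a number of a shift or a turn outside -1 to 1 is refused whole. A call with a gripper value outside its range is refused whole. The fingers move at their own pace and stop on an object; "newtons" is the grip in N (left out, the last holds). Time passes only in rows, so rows that repeat a pose let the fingers close. It gives the time, the measured TCP pose, the force, the opening and the grip force at its end, in the units of the state.
- manip.sense(): the state, without advancing time (a new reading comes with each control period).
- manip.snapshot(name): name is "side" or "top"; returns a dict with "pixels" (400x640x3 uint8, red, green, blue), "depth" (400x640 float32, m along the optical axis (not along the pixel's ray), 0 where there is no reading), "intrinsics" (3x3 intrinsics, pixels), "R" (3x3) and "t" (3): a world point X has camera coordinates R X + t. Camera axes: x right, y down, z forward; pixel columns grow to the right and rows downward; lengths in m; the calibration is good to about 2 mm. A picture is of the moment at which its call begins.
- manip.sign_off(): hands the job in; it is judged then, once.
The state is a dict: "t": time; "q": joint angles; "qd": joint speeds; "tau": joint torques, N m; "tcp_pos": TCP position; "tool_rot": TCP orientation; "force": force on the tool from outside, world axes, zero at the start; "ft_torque": the same for the moment, N m; "finger_gap": opening from 0.0 (shut) to 1.0 (fully open); "gripper_force": force on a finger pad.
Only numpy, scipy, OpenCV 4.12 (cv2) and the standard library are available. Lean on these libraries where they do the work, as an engineer would, in place of code of your own. Each camera call takes 0.05 s, during which the arm holds its last target. There are 200 camera calls.

## Task

Tip all six steel balls out of the white cup into the feed hopper while its gate is shut, then stand the empty cup upright on the bench again and let go of it. Now draw the sprung gate up by its knob to half of its travel, not wide open, and hold it there so that every ball runs down into the inspection tray. Finish while still holding the gate half open yourself, with the other things on the bench left undisturbed.

Things in the scene. Friction and masses are not known exactly. Their poses are not given: they have to be found in the camera images.
- station: feeding station, fixed, stainless on a dark base plate. Origin on the bench under the gate, x the way the balls run, z up. Hopper from x = -165 to -2 mm with flat end plates and flared sides; its floor slopes down 15 degrees to +x and is 60 mm up at the gate. Base plate 10 mm thick: y = -100 to 100 mm under the hopper (from x = -190 mm), y = -160 to 160 mm under the tray (x = 60 to 270 mm)
- hopper_mouth (a point): centre of the hopper's open mouth, at rim height, 175 mm above the bench, 83 mm behind the station's origin. The mouth is 155 mm (station x) by 165 mm (station y)
- tray_floor (a point): centre of the floor of the open inspection tray at the end of the chute, 14 mm above the bench; inside 158 mm (station x) by 106 mm (station y), rim at 43 mm above the bench. A small black camera (85 mm high, 125 mm to -y) and a flat light (95 mm high, 85 mm to +y) stand beside the tray
- gate_knob (a point): centre of the gate's black pull knob: round, 30 mm diameter, 24 mm high, on a 12 mm stem over a level yoke bar (160 mm long along station y, 12 mm thick, its top 37 mm below this point). It lies 6 mm to +x of the station's origin, 210 mm above the bench when shut, and rises straight up with the gate
- gate (a joint): height by which the gate is lifted, in m: 0 shut, 0.060 wide open, 0.030 half travel. Springs in the two tubes beside it pull it shut: lifting takes about 6 N at the start, 11 N at half travel, 16 N wide open; let go, it snaps shut. A dark groove on each of its two rods comes level with the top of the spring tube at half travel
- cup_center (a point): plain white plastic cup, open,, 75 mm high, outside diameter 54 mm at the foot and 64 mm at the rim, wall 3 mm, about 60 g empty, standing on the bench to the left or right of the hopper; the point is on its axis half-way up (37.5 mm above its foot), z along the axis to the mouth
- ball1_center (a point): polished steel valve ball, 16 mm diameter, 17 g; the point is its centre. All six balls start loose in the bottom of the cup
- ball2_center (a point): polished steel valve ball, 16 mm diameter, 17 g; the point is its centre. All six balls start loose in the bottom of the cup
- ball3_center (a point): polished steel valve ball, 16 mm diameter, 17 g; the point is its centre. All six balls start loose in the bottom of the cup
- ball4_center (a point): polished steel valve ball, 16 mm diameter, 17 g; the point is its centre. All six balls start loose in the bottom of the cup
- ball5_center (a point): polished steel valve ball, 16 mm diameter, 17 g; the point is its centre. All six balls start loose in the bottom of the cup
- ball6_center (a point): polished steel valve ball, 16 mm diameter, 17 g; the point is its centre. All six balls start loose in the bottom of the cup
- jar: bystander: closed clear jar with a grey cap, 62 mm diameter, 85 mm high, on the other side of the hopper from the cup; origin under its centre
- vial_rack: bystander: white block 150 x 70 x 30 mm with ten capped vials, 90 mm high in all; origin under its centre
- caliper: bystander: digital caliper lying flat, 210 mm long, 13 mm high; origin near its middle on the bench
- driver: bystander: screwdriver with a black handle, 140 mm long, lying beside the camera; origin near its middle on the bench
- spray: bystander: white bottle, 64 mm diameter, 190 mm high; origin under its centre
Things that resemble listed ones, but are neither listed nor needed, are in the scene too. What is shaped like the part that bears cup_center but blue or purple is not meant.

How it is judged:
By the outcome, as a careful person would: the job done as asked, in the order asked, and still so for the second after the job is handed in, while the arm keeps its last pose, push and grip.
It also fails if it takes over 70 s, if anything falls off the work surface, if the arm or the gripper's body presses on something with over 40 N, if the wrist force passes 120 N, or if a joint passes its speed limit or range.

## Working session

There is one attempt and no reset: what is moved stays moved. The work goes in short steps, Python scripts to look and compute and a tool call to move; the robot and the scene stay as the last step left them, time stands still between calls to the robot, and variables do not carry over. Pictures are saved under pics/ and viewed, at most 10 in all, crops included, and the job is handed in when it is done.

Besides the shell and the picture viewer there is one more tool, called as name(argument=value, ...) on one line, values as JSON. apply_moves: Moves the arm, as the interface text tells. Shifts and turns lie within -1 to 1; 1 stands for 800 mm of shift or 180 degrees of turn. Its arguments: {"type":"object","properties":{"claw":{"type":"array","items":{"type":"number"}},"travel":{"type":"array","items":{"type":"array","items":{"type":"number"}}},"turn":{"type":"array","items":{"type":"array","items":{"type":"number"}}},"newtons":{"type":"number"}},"required":["claw","travel","turn"]}

```bash
mkdir -p pics && python3 - <<'E'
from station import manip
import cv2,numpy as np
for n in("side","top"):
    s=manip.snapshot(n); np.savez(f"{n}0.npz",**s)
    cv2.imwrite(f"pics/{n}0.png",s["pixels"][:,:,::-1]); print(n,s["intrinsics"].tolist(),s["R"].tolist(),s["t"].tolist())
print(manip.sense())
E
```

```text
side [[370.65123554371047, 0.0, 322.4295317259812], [0.0, 370.65123554371047, 195.46921176496562], [0.0, 0.0, 1.0]] [[0.6920040542065548, -0.7218279153441618, -0.009739075499916197], [-0.5139662236710079, -0.4831674023037748, -0.7087933283238392], [0.5069212067837119, 0.49549341265139324, -0.7053489690444164]] [-0.3386009522414178, 0.4234424567494292, 0.9927576189579527]
top [[468.6077473011378, 0.0, 319.87026091311446], [0.0, 468.6077473011378, 192.77368125997302], [0.0, 0.0, 1.0]] [[-0.004358345216346257, -0.9999742598206324, 0.005699519554668007], [-0.988904818072007, 0.003463641246872856, -0.14851014774514235], [0.14848658397628453, -0.0062835408403107374, -0.9888944592288714]] [0.04742424059086962, 0.57932363692171, 1.4454609378489227]
{'t': 0.1, 'q': array([ 9.69493874e-01,  5.28401023e-01,  1.43379238e+00, -3.25345560e-06,
        1.18140701e+00, -1.78467532e-01]), 'qd': array([ 0.00042576, -0.00206774, -0.0044754 , -0.00053438, -0.00079608,
       -0.00110399]), 'tau': array([-1.46494945e-04, -4.43303204e+01, -1.78585052e+01, -2.01376315e-04,
        3.88952132e-03, -8.65719016e-06]), 'tcp_pos': array([0.2560455 , 0.56942627, 0.23040859]), 'tool_rot': array([ 2.09845299e-01,  9.77734086e-01, -9.29109331e-04, -3.80163666e-04]), 'force': array([-0.12473588,  0.56295092,  0.43655283]), 'ft_torque': array([-0.0008551 , -0.01262024,  0.03852772]), 'gripper_force': 0.0, 'finger_gap': 1.0018676082109461}
```

View pics/side0.png

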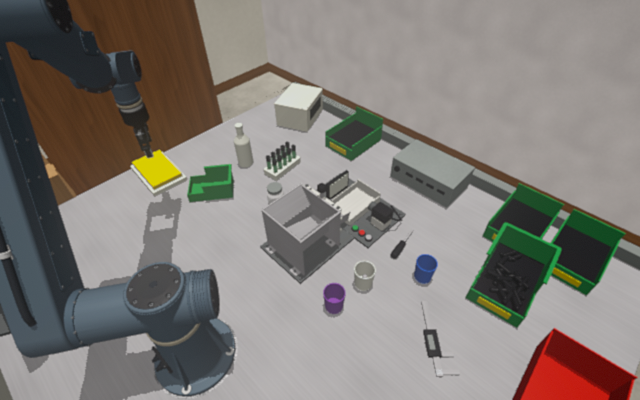

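View pics/top0.png

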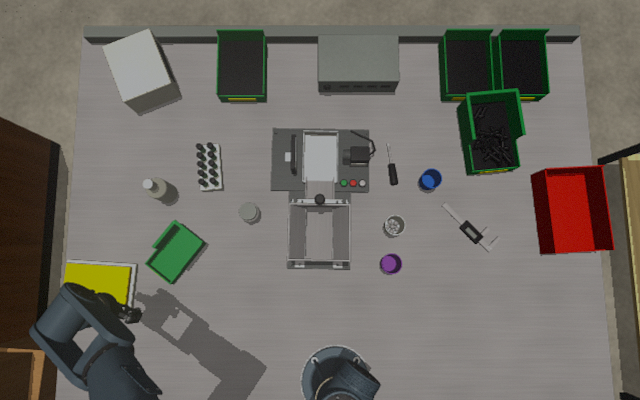

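Side view: white cup at (364,276) with balls; blue (425,268) and purple (334,298) look-alikes are excluded by colour. In the top view, the white cup is at (394,226), the knob at (319,199), and the hopper mouth at about (320,232). Next I'll measure these and confirm with a crop.

```bash
cat > h.py <<'E'
import numpy as np,cv2
from scipy.spatial.transform import Rotation as Ro
def cloud(s):
    d=s["depth"];v,u=np.mgrid[:400,:640];K=s["intrinsics"]
    c=np.stack([(u-K[0,2])/K[0,0]*d,(v-K[1,2])/K[1,1]*d,d],-1)
    return (c-s["t"])@s["R"]      # world
def ray(s,u,v,z):
    K=s["intrinsics"];R=s["R"];o=-R.T@s["t"];r=R.T@np.array([(u-K[0,2])/K[0,0],(v-K[1,2])/K[1,1],1.])
    return o+r*(z-o[2])/r[2]
def pix(s,X):
    c=s["R"]@np.array(X)+s["t"];c=s["intrinsics"]@c;return c[:2]/c[2]
E
python3 - <<'E'
from h import *
T=dict(np.load("top0.npz"));S=dict(np.load("side0.npz"))
for n,s,(u,v) in(("top",T,(394,226)),("side",S,(364,276))):
    P=cloud(s);W=P[v-25:v+25,u-25:u+25].reshape(-1,3)
    m=(W[:,2]>.068)&(W[:,2]<.085);q=W[m][:,:2].astype(np.float32);c,r=cv2.minEnclosingCircle(q)
    print(n,"cup rim",m.sum(),c,r,np.median(W[m][:,2]))
P=cloud(T);x=P[190:208,308:332].reshape(-1,3);g=T["pixels"][190:208,308:332].reshape(-1,3)
m=(x[:,2]>.21)&(x[:,2]<.235)&(g.max(1)<90);print("knob top",m.sum(),x[m].mean(0),np.ptp(x[m],axis=0))
x=P[185:275,280:360].reshape(-1,3);m=(x[:,2]>.165)&(x[:,2]<.182);q=x[m][:,:2]
print("z175 pts",m.sum(),q.min(0),q.max(0),cv2.minAreaRect(q.astype(np.float32)))
# tray base plate rect at z=.01 (dark)
x=P[120:200,265:375].reshape(-1,3);m=(x[:,2]>.005)&(x[:,2]<.05);q=x[m][:,:2].astype(np.float32);print("plate",cv2.minAreaRect(q),cv2.boxPoints(cv2.minAreaRect(q)).tolist())
a=T["pixels"][110:280,260:440,::-1];b=S["pixels"][160:320,240:440,::-1]
cv2.imwrite("pics/crop0.png",np.hstack([cv2.resize(a,(420,400)),cv2.resize(b,(380,400))]))
E
```

```text
top cup rim 69 (0.4755891263484955, -0.18433602154254913) 0.03189847990870476 0.07488868703458276
side cup rim 138 (0.4284677505493164, -0.19122536480426788) 0.07863198220729828 0.07310242711585516
knob top 86 [0.53660285 0.04828488 0.22025708] [0.02741718 0.02804348 0.01524519]
z175 pts 959 [ 0.36408244 -0.04112649] [0.5445638  0.14054241] ((0.4546181857585907, 0.050316594541072845), (0.1799863874912262, 0.17761772871017456), 88.82735443115234)
plate ((0.6962825059890747, 0.044680848717689514), (0.36142805218696594, 0.26889023184776306), 89.82941436767578) [[0.5612999200820923, -0.13563211262226105], [0.8301889896392822, -0.13643266260623932], [0.8312650918960571, 0.22499381005764008], [0.5623760223388672, 0.22579436004161835]]
```

View pics/crop0.png

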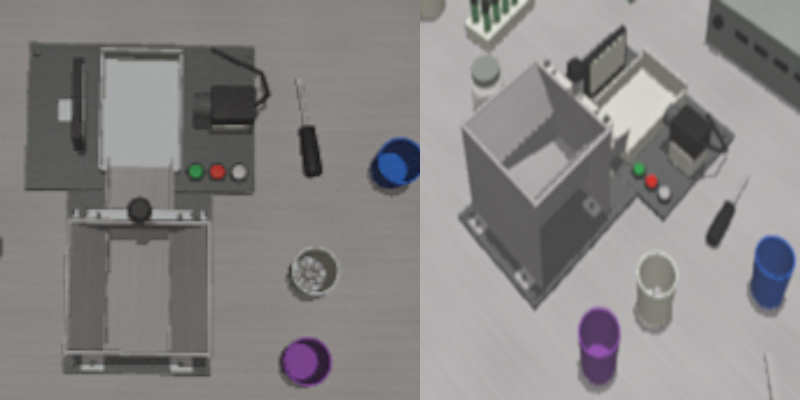

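The crop confirms it: the white cup with balls inside is ours, while blue and purple are decoys. The purple cup stands close, so I'll check clearances around the white one.

```bash
python3 - <<'E'
from h import *
T=dict(np.load("top0.npz"));P=cloud(T)
for n,(u,v) in dict(purple=(390,264),blue=(430,179),white=(394,226)).items():
    W=P[v-20:v+20,u-20:u+20].reshape(-1,3);m=(W[:,2]>.068)&(W[:,2]<.085);print(n,cv2.minEnclosingCircle(W[m][:,:2].astype(np.float32)))
for n,(u,v) in dict(cal_a=(444,206),cal_b=(496,238),cal_c=(484,250),drv=(394,184),p500=(394,215)).items():print(n,ray(T,u,v,.005))
# heights map of objects around for free space
H=P[...,2]; 
m=(H>.012)&(P[...,0]>.15)&(P[...,0]<.75)&(P[...,1]<-.06)&(P[...,1]>-.6)
n,l,st,c=cv2.connectedComponentsWithStats(m.astype(np.uint8))
for i in range(1,n):
    if st[i,4]>15:
        q=P[l==i];print(st[i].tolist(),q.min(0).round(3),q.max(0).round(3))
E
```

```text
purple ((0.3577522039413452, -0.17038924992084503), 0.03191476687788963)
blue ((0.6215670108795166, -0.3028261661529541), 0.032356586307287216)
white ((0.4755891263484955, -0.18433602154254913), 0.03189847990870476)
cal_a [ 0.54034888 -0.35834045  0.005     ]
cal_b [ 0.43602067 -0.52145569  0.005     ]
cal_c [ 0.39783213 -0.48058191  0.005     ]
drv [ 0.61340127 -0.19770805  0.005     ]
p500 [ 0.51159676 -0.19487014  0.005     ]
[462, 134, 60, 40, 1759] [ 0.644 -0.588  0.012] [ 0.75  -0.42   0.127]
[352, 142, 24, 28, 347] [ 0.662 -0.132  0.012] [ 0.75  -0.06   0.092]
[388, 145, 10, 40, 192] [ 0.612 -0.206  0.013] [ 0.741 -0.176  0.033]
[419, 168, 23, 22, 267] [ 0.591 -0.335  0.012] [ 0.653 -0.271  0.081]
[353, 176, 16, 14, 91] [ 0.595 -0.112  0.012] [ 0.639 -0.062  0.026]
[383, 215, 22, 20, 293] [ 0.446 -0.214  0.012] [ 0.505 -0.154  0.081]
[460, 225, 11, 7, 27] [ 0.458 -0.436  0.012] [ 0.477 -0.403  0.019]
[467, 230, 16, 14, 69] [ 0.42  -0.474  0.012] [ 0.462 -0.425  0.019]
[380, 253, 22, 21, 188] [ 0.328 -0.202  0.013] [ 0.388 -0.139  0.082]
```

Purple is 118 mm from the white cup, which leaves enough room. Plan: grasp the cup from the -y side with the tool pointing +y, 20° below horizontal, then pitch the tool through vertical to pour into the hopper.

```bash
cat >> h.py <<'E'
D=np.pi/180
def tool(th,az=90.):   # tool z: heading az (deg), th deg below horizontal; tool y = horizontal, to the right of heading
    d=np.array([np.cos(az*D),np.sin(az*D),0]);z=np.cos(th*D)*d-np.sin(th*D)*np.array([0,0,1.])
    y=np.array([d[1],-d[0],0]);return Ro.from_matrix(np.stack([np.cross(y,z),y,z],1))
def plan(p,R,targets,ms=.2,ma=34):
    """print calls [travel] [turn] from pose p,R through targets (pos,Rot)"""
    p=np.array(p)
    for tp,tR in targets:
        tp=np.array(tp);n=max(1,int(np.ceil(max(np.linalg.norm(tp-p)/ms,(R.inv()*tR).magnitude()/D/ma))))
        p0=p;R0=R;rv=(R.inv()*tR).as_rotvec()
        for i in range(n):
            gp=p0+(tp-p0)*(i+1)/n;gR=R0*Ro.from_rotvec(rv*(i+1)/n)
            a=(R.inv().apply(gp-p)/.8).round(3);b=((R.inv()*gR).as_rotvec()/np.pi).round(3)
            print("travel",a.tolist(),"turn",b.tolist(),"->",gp.round(3))
            p=p+R.apply(a*.8);R=R*Ro.from_rotvec(b*np.pi)
    return p,R
def tcpfor(g,th,az=90.,off=.026): # tcp when the held point is g
    return np.array(g)+off*tool(th,az).as_matrix()[:,2]
E
python3 - <<'E'
from h import *
from station import manip
s=manip.sense();R=Ro.from_quat(s["tool_rot"])
print(tool(90).as_matrix().round(2).tolist())
plan(s["tcp_pos"],R,[((.3,.5,.4),Ro.from_quat(s["tool_rot"])),((.47,.28,.4),tool(90,120)),((.5,-.05,.4),tool(90)),((.46,-.38,.35),tool(90)),(tcpfor((.4756,-.31,.2),20),tool(20))])
E
```

```text
[[0.0, 1.0, 0.0], [1.0, 0.0, 0.0], [0.0, 0.0, -1.0]]
travel [-0.086, -0.057, -0.212] turn [0.0, 0.0, 0.0] -> [0.3 0.5 0.4]
travel [-0.153, -0.082, 0.0] turn [-0.0, 0.0, 0.099] -> [0.385 0.39  0.4  ]
travel [-0.171, -0.031, 0.0] turn [-0.001, 0.0, 0.1] -> [0.47 0.28 0.4 ]
travel [-0.188, -0.087, 0.0] turn [0.0, 0.0, 0.083] -> [0.485 0.115 0.4  ]
travel [-0.204, -0.035, 0.0] turn [0.0, -0.0, 0.083] -> [ 0.5  -0.05  0.4 ]
travel [-0.206, -0.025, 0.031] turn [0.0, -0.0, 0.0] -> [ 0.48  -0.215  0.375]
travel [-0.206, -0.026, 0.032] turn [0.0, -0.0, 0.0] -> [ 0.46 -0.38  0.35]
travel [0.039, 0.007, 0.066] turn [0.0, 0.13, 0.0] -> [ 0.465 -0.348  0.297]
travel [0.01, 0.006, 0.076] turn [-0.0, 0.129, 0.0] -> [ 0.47  -0.317  0.244]
travel [-0.021, 0.007, 0.074] turn [-0.0, 0.13, 0.001] -> [ 0.476 -0.286  0.191]
```

apply_moves(claw=[1,1,1,1,1], travel=[[-0.086,-0.057,-0.212],[-0.086,-0.057,-0.212],[-0.086,-0.057,-0.212],[-0.086,-0.057,-0.212],[-0.086,-0.057,-0.212]], turn=[[0,0,0],[0,0,0],[0,0,0],[0,0,0],[0,0,0]])

```text
t: 0.52
tcp_pos: [0.3022, 0.4996, 0.4056]
tool_rot: [0.21, 0.978, 0.003, 0.002]
force: [0.1, -0.3, -0.2]
finger_gap: 1.001
gripper_force: 0.0
```

apply_moves(claw=[1,1,1,1,1], travel=[[-0.153,-0.082,0],[-0.153,-0.082,0],[-0.153,-0.082,0],[-0.153,-0.082,0],[-0.153,-0.082,0]], turn=[[0,0,0.099],[0,0,0.099],[0,0,0.099],[0,0,0.099],[0,0,0.099]])

```text
t: 0.93
tcp_pos: [0.3871, 0.3872, 0.4005]
tool_rot: [0.361, 0.933, -0.001, 0.0]
force: [-0.1, -0.2, -0.3]
finger_gap: 0.997
gripper_force: 0.0
```

apply_moves(claw=[1,1,1,1,1], travel=[[-0.171,-0.031,0],[-0.171,-0.031,0],[-0.171,-0.031,0],[-0.171,-0.031,0],[-0.171,-0.031,0]], turn=[[0,0,0.1],[0,0,0.1],[0,0,0.1],[0,0,0.1],[0,0,0.1]])

```text
t: 1.35
tcp_pos: [0.4717, 0.2783, 0.4002]
tool_rot: [0.502, 0.865, -0.0, -0.0]
force: [0.6, -0.0, -0.2]
finger_gap: 1.003
gripper_force: 0.0
```

apply_moves(claw=[1,1,1,1,1], travel=[[-0.188,-0.087,0],[-0.188,-0.087,0],[-0.188,-0.087,0],[-0.188,-0.087,0],[-0.188,-0.087,0]], turn=[[0,0,0.083],[0,0,0.083],[0,0,0.083],[0,0,0.083],[0,0,0.083]])

```text
t: 1.77
tcp_pos: [0.4851, 0.1108, 0.4007]
tool_rot: [0.61, 0.792, -0.001, 0.001]
force: [-0.8, -0.2, 0.7]
finger_gap: 0.998
gripper_force: 0.0
```

apply_moves(claw=[1,1,1,1,1], travel=[[-0.204,-0.035,0],[-0.204,-0.035,0],[-0.204,-0.035,0],[-0.204,-0.035,0],[-0.204,-0.035,0]], turn=[[0,0,0.083],[0,0,0.083],[0,0,0.083],[0,0,0.083],[0,0,0.083]])

```text
t: 2.18
tcp_pos: [0.5013, -0.0542, 0.4006]
tool_rot: [0.708, 0.706, -0.001, 0.001]
force: [-0.1, 1.5, -0.3]
finger_gap: 1.002
gripper_force: 0.0
```

apply_moves(claw=[1,1,1,1,1], travel=[[-0.206,-0.025,0.031],[-0.206,-0.025,0.031],[-0.206,-0.025,0.031],[-0.206,-0.025,0.031],[-0.206,-0.025,0.031]], turn=[[0,0,0],[0,0,0],[0,0,0],[0,0,0],[0,0,0]])

```text
t: 2.6
tcp_pos: [0.4803, -0.2187, 0.3744]
tool_rot: [0.708, 0.706, -0.001, -0.0]
force: [0.9, 0.3, -0.2]
finger_gap: 1.002
gripper_force: 0.0
```

apply_moves(claw=[1,1,1,1,1], travel=[[-0.206,-0.026,0.032],[-0.206,-0.026,0.032],[-0.206,-0.026,0.032],[-0.206,-0.026,0.032],[-0.206,-0.026,0.032]], turn=[[0,0,0],[0,0,0],[0,0,0],[0,0,0],[0,0,0]])

```text
t: 3.02
tcp_pos: [0.46, -0.3839, 0.3484]
tool_rot: [0.708, 0.706, -0.001, 0.0]
force: [0.2, -0.9, 0.9]
finger_gap: 1.002
gripper_force: 0.0
```

```bash
python3 - <<'E'
from h import *
from station import manip
s=manip.sense();print(s["t"],s["tcp_pos"],s["q"],Ro.from_quat(s["tool_rot"]).as_matrix().round(3).tolist())
plan(s["tcp_pos"],Ro.from_quat(s["tool_rot"]),[(tcpfor((.4756,-.31,.2),20),tool(20))])
E
```

```text
3.0167 [ 0.46002877 -0.3838958   0.34839728] [-0.88087223  0.38342916  1.34562936 -0.00178818  1.41219627 -0.87868362] [[0.002, 1.0, -0.001], [1.0, -0.002, -0.001], [-0.001, -0.001, -1.0]]
travel [0.041, 0.006, 0.065] turn [0.0, 0.13, -0.0] -> [ 0.465 -0.351  0.296]
travel [0.012, 0.007, 0.077] turn [0.0, 0.13, -0.0] -> [ 0.47  -0.318  0.244]
travel [-0.02, 0.006, 0.074] turn [0.0, 0.129, -0.001] -> [ 0.476 -0.286  0.191]
```

apply_moves(claw=[1,1,1,1,1], travel=[[0.041,0.006,0.065],[0.041,0.006,0.065],[0.041,0.006,0.065],[0.041,0.006,0.065],[0.041,0.006,0.065]], turn=[[0,0.13,0],[0,0.13,0],[0,0.13,0],[0,0.13,0],[0,0.13,0]])

```text
t: 3.43
tcp_pos: [0.4657, -0.3458, 0.2966]
tool_rot: [0.692, 0.693, 0.144, -0.146]
force: [-0.6, 0.5, -0.0]
finger_gap: 0.998
gripper_force: 0.0
```

apply_moves(claw=[1,1,1,1,1], travel=[[0.012,0.007,0.077],[0.012,0.007,0.077],[0.012,0.007,0.077],[0.012,0.007,0.077],[0.012,0.007,0.077]], turn=[[0,0.13,0],[0,0.13,0],[0,0.13,0],[0,0.13,0],[0,0.13,0]])

```text
t: 3.85
tcp_pos: [0.4708, -0.312, 0.2439]
tool_rot: [0.648, 0.649, 0.281, -0.283]
force: [0.2, 0.5, 0.1]
finger_gap: 1.004
gripper_force: 0.0
```

apply_moves(claw=[1,1,1,1,1], travel=[[-0.02,0.006,0.074],[-0.02,0.006,0.074],[-0.02,0.006,0.074],[-0.02,0.006,0.074],[-0.02,0.006,0.074]], turn=[[0,0.13,0],[0,0.13,0],[0,0.13,0],[0,0.13,0],[0,0.13,0]])

```text
t: 4.27
tcp_pos: [0.4754, -0.2801, 0.1925]
tool_rot: [0.578, 0.579, 0.406, -0.408]
force: [0.2, -0.2, 0.1]
finger_gap: 1.003
gripper_force: 0.0
```

```bash
python3 - <<'E'
from h import *
from station import manip
s=manip.sense();print(s["t"],s["tcp_pos"],s["q"],Ro.from_quat(s["tool_rot"]).as_matrix().round(3).tolist())
plan(s["tcp_pos"],Ro.from_quat(s["tool_rot"]),[(tcpfor((.4756,-.31,.047),20),tool(20)),(tcpfor((.4756,-.184,.047),20),tool(20))])
i=np.hstack([manip.snapshot(n)["pixels"][100:400,220:540,::-1] for n in("side","top")])
cv2.imwrite("pics/pre.png",i)
E
```

```text
4.2667 [ 0.47535091 -0.28014145  0.19249442] [-1.0170689   0.94912963  1.25488578  0.58226994  2.03351627 -1.07829862] [[0.001, 1.0, -0.003], [0.338, 0.003, 0.941], [0.941, -0.002, -0.338]]
travel [-0.184, 0.001, 0.059] turn [-0.001, -0.001, -0.0] -> [ 0.476 -0.286  0.038]
travel [0.054, -0.0, 0.148] turn [-0.0, -0.0, -0.0] -> [ 0.476 -0.16   0.038]
```

View pics/pre.png

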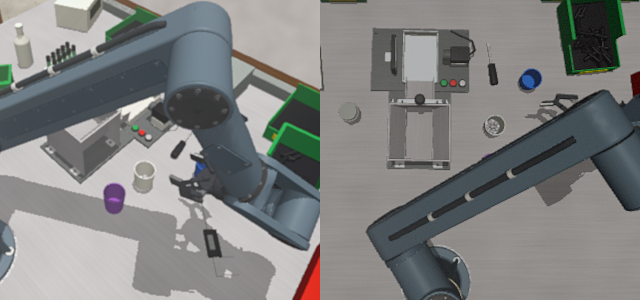

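Pre-grasp: the gripper is open and level at side-crop (190,185), facing the white cup at (143,177). I'll check how low the wrist will sit before lowering.

```bash
python3 - <<'E'
from h import *
from station import manip
s=manip.snapshot("side");P=cloud(s);H=P[...,2]
for y0 in np.arange(-.62,-.26,.03):
    m=(P[...,1]>y0)&(P[...,1]<y0+.03)&(P[...,0]>.38)&(P[...,0]<.6)&(H>.08)&(H<.45)
    if m.sum()>5:q=P[m];print(round(y0,2),m.sum(),"z",q[:,2].min().round(3),q[:,2].max().round(3),"x",q[:,0].min().round(3),q[:,0].max().round(3))
E
```

```text
-0.62 219 z 0.262 0.329 x 0.416 0.525
-0.59 1113 z 0.256 0.365 x 0.398 0.523
-0.56 1152 z 0.254 0.388 x 0.38 0.503
-0.53 1016 z 0.261 0.411 x 0.38 0.512
-0.5 911 z 0.272 0.449 x 0.38 0.523
-0.47 132 z 0.314 0.45 x 0.38 0.454
-0.44 88 z 0.224 0.363 x 0.38 0.443
-0.41 298 z 0.219 0.273 x 0.405 0.484
-0.38 468 z 0.207 0.25 x 0.402 0.504
-0.35 259 z 0.2 0.24 x 0.4 0.523
-0.32 167 z 0.19 0.223 x 0.418 0.533
```

apply_moves(claw=[1,1,1,1,1], travel=[[-0.184,0.001,0.059],[-0.184,0.001,0.059],[-0.184,0.001,0.059],[-0.184,0.001,0.059],[-0.184,0.001,0.059]], turn=[[0,0,0],[0,0,0],[0,0,0],[0,0,0],[0,0,0]])

```text
t: 4.83
tcp_pos: [0.4749, -0.2852, 0.0357]
tool_rot: [0.579, 0.578, 0.405, -0.408]
force: [-0.4, 0.5, 1.0]
finger_gap: 1.001
gripper_force: 0.0
```

```bash
python3 - <<'E'
from h import *
from station import manip
s=manip.sense();print(s["t"],s["tcp_pos"],s["force"])
plan(s["tcp_pos"],Ro.from_quat(s["tool_rot"]),[(tcpfor((.4756,-.184,.047),20),tool(20))])
i=manip.snapshot("side")["pixels"][200:360,300:560,::-1]
cv2.imwrite("pics/low.png",cv2.resize(i,None,fx=3,fy=3))
E
```

```text
4.8333 [ 0.4748569  -0.28523266  0.03567561] [-0.37523502  0.51676601  1.0101405 ]
travel [0.056, 0.001, 0.147] turn [-0.001, -0.001, -0.001] -> [ 0.476 -0.16   0.038]
```

View pics/low.png

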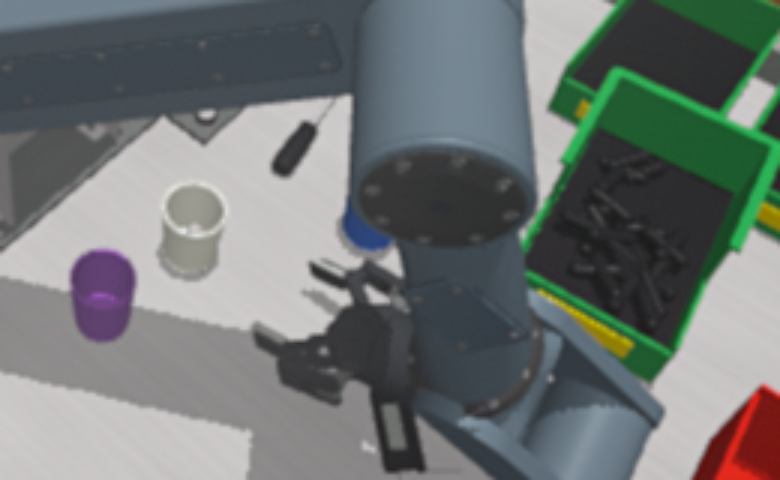

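The fingers (tips at crop (265,335) and (325,270)) straddle the line to the white cup at (193,225). Nothing is touching. I'll advance and close.

apply_moves(claw=[1,1,1,1,1], travel=[[0.018,0,0.049],[0.037,0.001,0.098],[0.056,0.001,0.147],[0.056,0.001,0.147],[0.056,0.001,0.147]], turn=[[0,0,0],[0,0,0],[0,0,0],[0,0,0],[0,0,0]])

```text
t: 5.3
tcp_pos: [0.4771, -0.1593, 0.0454]
tool_rot: [0.577, 0.581, 0.406, -0.406]
force: [0.3, -0.0, -0.6]
finger_gap: 1.003
gripper_force: 0.0
```

apply_moves(claw=[-0.2,-0.2,-0.2,-0.2,-0.2], travel=[[0,0,0],[0,0,0],[0,0,0],[0,0,0],[0,0,0]], turn=[[0,0,0],[0,0,0],[0,0,0],[0,0,0],[0,0,0]], newtons=30)

```text
t: 5.72
tcp_pos: [0.4772, -0.1629, 0.0432]
tool_rot: [0.578, 0.579, 0.408, -0.406]
force: [-0.3, -3.3, 7.3]
finger_gap: 0.717
gripper_force: 31.2
```

```bash
python3 - <<'E'
from h import *
from station import manip
s=manip.sense();print(s["t"],s["tcp_pos"],s["force"],s["finger_gap"],s["gripper_force"])
i=manip.snapshot("side")["pixels"][200:360,300:560,::-1]
j=manip.snapshot("top")["pixels"][150:300,280:460,::-1]
cv2.imwrite("pics/grip.png",np.hstack([cv2.resize(i,(440,300)),cv2.resize(j,(360,300))]))
E
```

```text
5.7167 [ 0.47724377 -0.16290185  0.04318067] [-0.31224204 -3.30033157  7.28951774] 0.7172056940597741 31.16938658145955
```

View pics/grip.png

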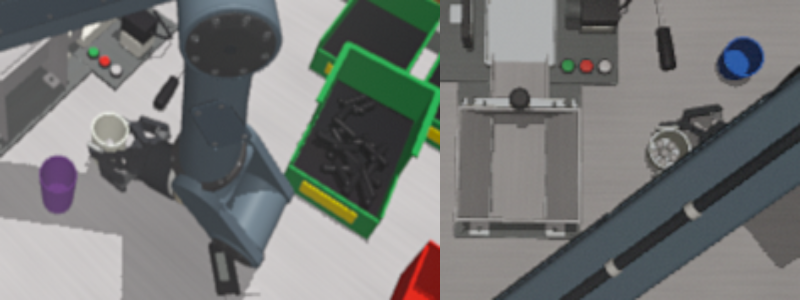

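The cup is gripped (gap 0.717, about 61 mm, at 31 N) with the balls inside, seen at top-crop (670,148). Next: lift, carry and tip.

```bash
python3 - <<'E'
from h import *
from station import manip
s=manip.sense();R=Ro.from_quat(s["tool_rot"]);p=s["tcp_pos"]
rel=R.inv().apply(np.array([.4756,-.184,.0375])-p);np.save("rel.npy",rel);print(rel)
def at(C,a): r=Ro.from_rotvec([-a*D,0,0])*tool(20);return np.array(C)-r.apply(rel),r
# rotation about world x by -a tips mouth toward +y
L=[at((.4756,-.184,.30),0),at((.448,-.01,.26),0),at((.448,-.01,.255),66),at((.448,-.01,.25),85),at((.448,-.01,.25),98),at((.448,-.01,.245),110)]
plan(p,R,L)
E
```

```text
[-0.01246765 -0.00162189 -0.01796581]
travel [0.154, 0.001, -0.055] turn [0.0, -0.001, 0.0] -> [ 0.477 -0.163  0.174]
travel [0.155, 0.0, -0.056] turn [0.001, -0.0, 0.001] -> [ 0.477 -0.163  0.306]
travel [0.027, -0.034, 0.221] turn [-0.0, -0.0, -0.0] -> [0.45  0.011 0.266]
travel [-0.018, -0.0, 0.002] turn [-0.0, -0.184, 0.0] -> [0.45  0.007 0.252]
travel [-0.014, -0.0, 0.011] turn [-0.0, -0.183, 0.0] -> [0.45  0.004 0.238]
travel [-0.009, -0.0, 0.01] turn [-0.0, -0.106, 0.0] -> [ 0.45  -0.003  0.229]
travel [-0.005, -0.0, 0.003] turn [-0.0, -0.072, 0.0] -> [ 0.45  -0.007  0.228]
travel [-0.002, -0.0, 0.008] turn [-0.0, -0.067, 0.0] -> [ 0.45  -0.012  0.223]
```

apply_moves(claw=[-0.2,-0.2,-0.2,-0.2,-0.2], travel=[[0.02,0,-0.007],[0.05,0,-0.018],[0.09,0.001,-0.032],[0.125,0.001,-0.045],[0.154,0.001,-0.055]], turn=[[0,0,0],[0,0,0],[0,0,0],[0,0,0],[0,0,0]])

```text
t: 6.23
tcp_pos: [0.4775, -0.1622, 0.1735]
tool_rot: [0.579, 0.579, 0.406, -0.405]
force: [-0.8, -0.7, -2.0]
finger_gap: 0.717
gripper_force: 32.6
```

apply_moves(claw=[-0.2,-0.2,-0.2,-0.2,-0.2], travel=[[0.035,0,-0.013],[0.075,0,-0.027],[0.115,0,-0.042],[0.14,0,-0.051],[0.155,0,-0.056]], turn=[[0,0,0],[0,0,0],[0,0,0],[0,0,0],[0,0,0]])

```text
t: 6.65
tcp_pos: [0.4775, -0.1623, 0.3062]
tool_rot: [0.579, 0.58, 0.406, -0.404]
force: [-0.7, 0.8, -1.5]
finger_gap: 0.713
gripper_force: 32.6
```

apply_moves(claw=[-0.2,-0.2,-0.2,-0.2,-0.2], travel=[[0.003,-0.003,0.022],[0.007,-0.009,0.06],[0.012,-0.016,0.104],[0.018,-0.022,0.146],[0.022,-0.028,0.181]], turn=[[0,0,0],[0,0,0],[0,0,0],[0,0,0],[0,0,0]])

```text
t: 7.07
tcp_pos: [0.4539, -0.0172, 0.2706]
tool_rot: [0.579, 0.578, 0.406, -0.407]
force: [-0.5, 0.5, -1.2]
finger_gap: 0.716
gripper_force: 32.6
```

apply_moves(claw=[-0.2,-0.2,-0.2,-0.2,-0.2], travel=[[0.003,-0.003,0.02],[0.004,-0.005,0.034],[0.005,-0.006,0.04],[0.005,-0.006,0.04],[0.005,-0.006,0.04]], turn=[[0,0,0],[0,0,0],[0,0,0],[0,0,0],[0,0,0]])

```text
t: 7.48
tcp_pos: [0.4504, 0.0118, 0.2642]
tool_rot: [0.578, 0.579, 0.406, -0.406]
force: [-0.0, -0.1, -1.7]
finger_gap: 0.714
gripper_force: 32.7
```

```bash
python3 - <<'E'
from h import *
from station import manip
s=manip.sense();R=Ro.from_quat(s["tool_rot"]);print(s["t"],s["tcp_pos"],s["force"],s["finger_gap"],s["gripper_force"],s["q"].round(2),"cup",(s["tcp_pos"]+R.apply(np.load("rel.npy"))).round(4))
i=manip.snapshot("side")["pixels"][120:320,220:460,::-1]
j=manip.snapshot("top")["pixels"][150:300,250:430,::-1]
cv2.imwrite("pics/over.png",np.hstack([cv2.resize(i,(400,333)),cv2.resize(j,(400,333))]))
E
```

```text
7.4833 [0.45038649 0.01182624 0.26418543] [-0.01252617 -0.09856565 -1.74360127] 0.7143673739513722 32.68983227364515 [-0.75  0.65  1.82  0.77  1.71 -1.09] cup [ 0.4488 -0.0093  0.2586]
```

View pics/over.png

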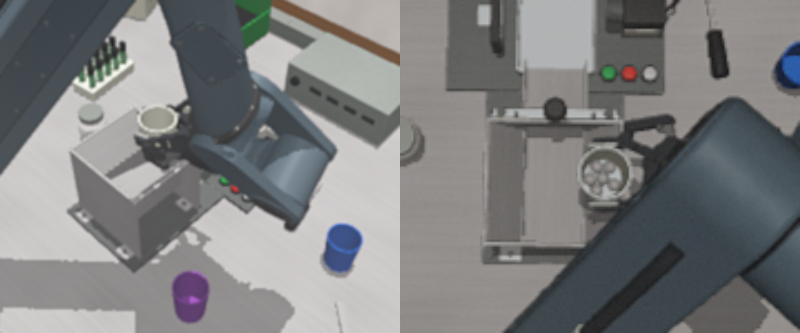

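The cup is held upright with the balls (top-crop (607,172)) above the right edge of the hopper mouth. Tipping now.

apply_moves(claw=[-0.2,-0.2,-0.2,-0.2,-0.2], travel=[[-0.004,0,0],[-0.008,0,0.001],[-0.012,0,0.001],[-0.016,0,0.002],[-0.018,0,0.002]], turn=[[0,-0.03,0],[0,-0.068,0],[0,-0.107,0],[0,-0.146,0],[0,-0.184,0]])

```text
t: 8.0
tcp_pos: [0.4506, 0.0078, 0.2509]
tool_rot: [0.671, 0.671, 0.223, -0.222]
force: [-1.2, -0.3, -1.5]
finger_gap: 0.721
gripper_force: 32.8
```

apply_moves(claw=[-0.2,-0.2,-0.2,-0.2,-0.2], travel=[[-0.003,0,0.002],[-0.006,0,0.005],[-0.009,0,0.007],[-0.012,0,0.009],[-0.014,0,0.011]], turn=[[0,-0.037,0],[0,-0.074,0],[0,-0.111,0],[0,-0.148,0],[0,-0.183,0]])

```text
t: 8.42
tcp_pos: [0.4504, 0.0052, 0.2379]
tool_rot: [0.707, 0.706, 0.025, -0.023]
force: [-1.5, -1.1, -1.7]
finger_gap: 0.714
gripper_force: 32.8
```

apply_moves(claw=[-0.2,-0.2,-0.2,-0.2,-0.2], travel=[[-0.002,0,0.002],[-0.004,0,0.004],[-0.006,0,0.006],[-0.008,0,0.008],[-0.009,0,0.01]], turn=[[0,-0.021,0],[0,-0.042,0],[0,-0.063,0],[0,-0.085,0],[0,-0.106,0]])

```text
t: 8.83
tcp_pos: [0.4499, -0.0011, 0.2286]
tool_rot: [0.701, 0.701, -0.093, 0.093]
force: [-0.3, 0.6, -2.1]
finger_gap: 0.712
gripper_force: 32.8
```

apply_moves(claw=[-0.2,-0.2,-0.2,-0.2,-0.2], travel=[[-0.001,0,0.001],[-0.002,0,0.001],[-0.003,0,0.002],[-0.004,0,0.002],[-0.005,0,0.003]], turn=[[0,-0.014,0],[0,-0.029,0],[0,-0.043,0],[0,-0.058,0],[0,-0.072,0]])

```text
t: 9.25
tcp_pos: [0.4499, -0.0055, 0.2272]
tool_rot: [0.687, 0.686, -0.171, 0.171]
force: [0.1, 0.3, -1.7]
finger_gap: 0.714
gripper_force: 33.6
```

apply_moves(claw=[-0.2,-0.2,-0.2,-0.2,-0.2], travel=[[0,0,0.002],[-0.001,0,0.004],[-0.001,0,0.005],[-0.002,0,0.007],[-0.002,0,0.008]], turn=[[0,-0.013,0],[0,-0.027,0],[0,-0.04,0],[0,-0.054,0],[0,-0.067,0]])

```text
t: 9.67
tcp_pos: [0.45, -0.0101, 0.2222]
tool_rot: [0.665, 0.664, -0.242, 0.242]
force: [0.4, -0.4, -1.2]
finger_gap: 0.713
gripper_force: 33.4
```

apply_moves(claw=[-0.2,-0.2,-0.2,-0.2,-0.2], travel=[[0,0,0],[0,0,0],[0,0,0],[0,0,0],[0,0,0]], turn=[[0,-0.02,0],[0,-0.03,0],[0,-0.03,0],[0,-0.03,0],[0,-0.03,0]])

```text
t: 10.08
tcp_pos: [0.45, -0.0099, 0.2222]
tool_rot: [0.653, 0.652, -0.272, 0.273]
force: [-0.1, -0.3, 0.0]
finger_gap: 0.717
gripper_force: 33.4
```

```bash
python3 - <<'E'
from h import *
from station import manip
s=manip.sense();R=Ro.from_quat(s["tool_rot"]);print(s["t"],s["tcp_pos"],s["force"],s["finger_gap"],s["gripper_force"],s["q"].round(2),"cup",(s["tcp_pos"]+R.apply(np.load("rel.npy"))).round(4),R.as_matrix()[:,2])
i=manip.snapshot("side")["pixels"][120:320,220:460,::-1]
j=manip.snapshot("top")["pixels"][150:300,250:430,::-1]
cv2.imwrite("pics/pour.png",np.hstack([cv2.resize(i,(400,333)),cv2.resize(j,(400,333))]))
E
```

```text
10.0833 [ 0.44995236 -0.00987725  0.22220523] [-0.09471984 -0.2587251   0.04893263] 0.7174622049084236 33.41507986675424 [ 0.19  0.5   1.85 -0.87  1.16  0.71] cup [ 0.4483 -0.0059  0.2437] [ 3.47792738e-04 -7.10984635e-01 -7.03207457e-01]
```

View pics/pour.png

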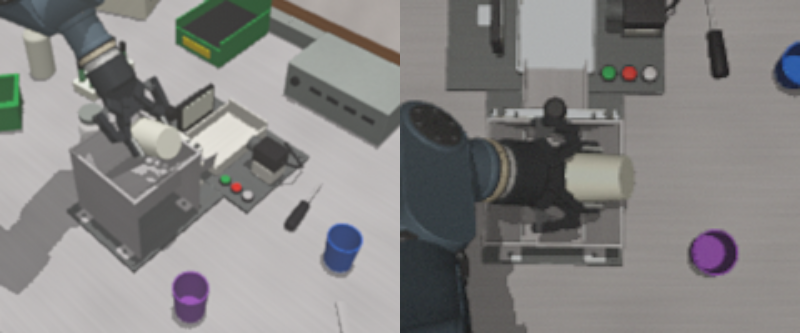

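The cup is tipped 115°, mouth down into the hopper, and balls show at side-crop (150,170). The force drop (−1.7 → ~0 N) fits an empty cup. I'll settle, then reverse and put the cup back.

apply_moves(claw=[-0.2,-0.2,-0.2,-0.2,-0.2], travel=[[0,0,0],[0,0,0],[0,0,0],[0,0,0],[0,0,0]], turn=[[0,0,0],[0,0,0],[0,0,0],[0,0,0],[0,0,0]])

```text
t: 10.6
tcp_pos: [0.4497, -0.0096, 0.222]
tool_rot: [0.652, 0.653, -0.272, 0.273]
force: [0.6, -0.2, -0.7]
finger_gap: 0.713
gripper_force: 33.4
```

```bash
python3 - <<'E'
from h import *
from station import manip
s=manip.sense();R=Ro.from_quat(s["tool_rot"]);p=s["tcp_pos"];rel=np.load("rel.npy");print(s["force"])
def at(C,a): r=Ro.from_rotvec([-a*D,0,0])*tool(20);return np.array(C)-r.apply(rel),r
plan(p,R,[at((.448,-.01,.26),66),at((.448,-.01,.265),0),at((.4756,-.184,.25),0),at((.4756,-.184,.10),0),at((.4756,-.184,.0385),0)])
E
```

```text
[ 0.55024249 -0.19215859 -0.72754055]
travel [-0.003, -0.0, -0.015] turn [0.0, 0.137, 0.0] -> [ 0.45  -0.003  0.232]
travel [0.003, -0.0, -0.015] turn [0.0, 0.137, 0.0] -> [0.45  0.004 0.243]
travel [0.006, -0.0, -0.017] turn [-0.0, 0.183, 0.0] -> [0.45  0.007 0.257]
travel [0.014, -0.0, -0.011] turn [-0.0, 0.184, 0.0] -> [0.45  0.011 0.271]
travel [-0.092, 0.034, -0.198] turn [-0.0, -0.0, 0.0] -> [ 0.477 -0.163  0.256]
travel [-0.176, 0.0, 0.064] turn [-0.0, -0.0, 0.0] -> [ 0.477 -0.163  0.106]
travel [-0.072, 0.0, 0.026] turn [-0.0, -0.0, 0.0] -> [ 0.477 -0.163  0.044]
```

apply_moves(claw=[-0.2,-0.2,-0.2,-0.2,-0.2], travel=[[-0.003,0,-0.015],[-0.003,0,-0.015],[-0.003,0,-0.015],[-0.003,0,-0.015],[-0.003,0,-0.015]], turn=[[0,0.137,0],[0,0.137,0],[0,0.137,0],[0,0.137,0],[0,0.137,0]])

```text
t: 11.02
tcp_pos: [0.4503, -0.0045, 0.2336]
tool_rot: [0.697, 0.695, -0.126, 0.128]
force: [0.3, 0.1, -0.5]
finger_gap: 0.713
gripper_force: 33.4
```

apply_moves(claw=[-0.2,-0.2,-0.2,-0.2,-0.2], travel=[[0.003,0,-0.015],[0.003,0,-0.015],[0.003,0,-0.015],[0.003,0,-0.015],[0.003,0,-0.015]], turn=[[0,0.137,0],[0,0.137,0],[0,0.137,0],[0,0.137,0],[0,0.137,0]])

```text
t: 11.43
tcp_pos: [0.4496, 0.0021, 0.2421]
tool_rot: [0.708, 0.706, 0.024, -0.025]
force: [0.2, 0.3, -1.2]
finger_gap: 0.716
gripper_force: 33.4
```

apply_moves(claw=[-0.2,-0.2,-0.2,-0.2,-0.2], travel=[[0.006,0,-0.017],[0.006,0,-0.017],[0.006,0,-0.017],[0.006,0,-0.017],[0.006,0,-0.017]], turn=[[0,0.183,0],[0,0.183,0],[0,0.183,0],[0,0.183,0],[0,0.183,0]])

```text
t: 11.85
tcp_pos: [0.4492, 0.0074, 0.2555]
tool_rot: [0.67, 0.671, 0.223, -0.226]
force: [-0.8, -1.1, -1.4]
finger_gap: 0.718
gripper_force: 33.4
```

apply_moves(claw=[-0.2,-0.2,-0.2,-0.2,-0.2], travel=[[0.014,0,-0.011],[0.014,0,-0.011],[0.014,0,-0.011],[0.014,0,-0.011],[0.014,0,-0.011]], turn=[[0,0.184,0],[0,0.184,0],[0,0.184,0],[0,0.184,0],[0,0.184,0]])

```text
t: 12.27
tcp_pos: [0.449, 0.0116, 0.2684]
tool_rot: [0.578, 0.578, 0.404, -0.41]
force: [0.0, 0.4, -1.1]
finger_gap: 0.72
gripper_force: 33.4
```

apply_moves(claw=[-0.2,-0.2,-0.2,-0.2,-0.2], travel=[[-0.018,0.007,-0.04],[-0.037,0.014,-0.08],[-0.055,0.02,-0.12],[-0.074,0.027,-0.16],[-0.092,0.034,-0.198]], turn=[[0,0,0],[0,0,0],[0,0,0],[0,0,0],[0,0,0]])

```text
t: 12.68
tcp_pos: [0.4769, -0.1628, 0.2537]
tool_rot: [0.579, 0.579, 0.402, -0.409]
force: [0.7, 1.0, -1.5]
finger_gap: 0.715
gripper_force: 33.4
```

apply_moves(claw=[-0.2,-0.2,-0.2,-0.2,-0.2], travel=[[-0.04,0,0.015],[-0.085,0,0.031],[-0.13,0,0.047],[-0.16,0,0.058],[-0.176,0,0.064]], turn=[[0,0,0],[0,0,0],[0,0,0],[0,0,0],[0,0,0]])

```text
t: 13.1
tcp_pos: [0.4759, -0.1602, 0.1014]
tool_rot: [0.579, 0.579, 0.403, -0.41]
force: [-0.1, 1.2, -0.2]
finger_gap: 0.717
gripper_force: 33.4
```

```bash
python3 - <<'E'
from h import *
from station import manip
s=manip.sense();R=Ro.from_quat(s["tool_rot"]);p=s["tcp_pos"];rel=np.load("rel.npy");print(s["t"],s["force"],"cup",p+R.apply(rel),R.as_matrix().round(3).tolist())
plan(p,R,[(np.array((.4756,-.184,.038))-tool(20).apply(rel),tool(20))])
i=manip.snapshot("side")["pixels"][120:320,220:460,::-1]
j=manip.snapshot("top")["pixels"][150:300,250:430,::-1]
cv2.imwrite("pics/back.png",np.hstack([cv2.resize(i,(400,333)),cv2.resize(j,(400,333))]))
E
```

```text
13.1 [-0.14358423  1.16571638 -0.23785031] cup [ 0.47430497 -0.18130098  0.09574116] [[0.006, 1.0, -0.008], [0.339, 0.006, 0.941], [0.941, -0.009, -0.339]]
travel [-0.069, 0.002, 0.021] turn [-0.003, -0.001, -0.002] -> [ 0.477 -0.163  0.044]
```

View pics/back.png

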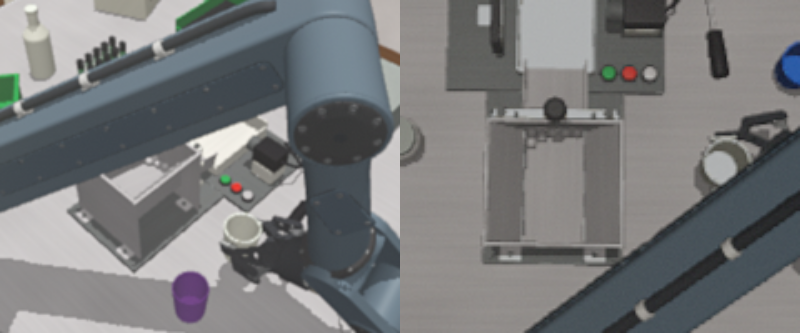

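The cup is empty: top-crop (722,165) shows its clear floor, and the balls rest along the gate at (530–580,140). Now I'll set it down, release and back off.

apply_moves(claw=[-0.2,-0.2,-0.2,-0.2,-0.2], travel=[[-0.02,0,0.006],[-0.04,0.001,0.012],[-0.057,0.001,0.017],[-0.069,0.002,0.021],[-0.069,0.002,0.021]], turn=[[0,0,0],[0,0,0],[-0.003,-0.001,-0.002],[-0.003,-0.001,-0.002],[-0.003,-0.001,-0.002]])

```text
t: 13.62
tcp_pos: [0.4785, -0.1653, 0.0469]
tool_rot: [0.58, 0.58, 0.408, -0.402]
force: [0.2, 0.4, -0.5]
finger_gap: 0.716
gripper_force: 33.4
```

apply_moves(claw=[0.45,0.5,0.6,0.8,1], travel=[[0,0,0],[0,0,0],[0,0,0],[0,0,0],[0,0,0]], turn=[[0,0,0],[0,0,0],[0,0,0],[0,0,0],[0,0,0]])

```text
t: 14.03
tcp_pos: [0.4788, -0.1659, 0.0483]
tool_rot: [0.579, 0.58, 0.409, -0.401]
force: [0.2, -0.1, -0.6]
finger_gap: 1.001
gripper_force: 0.0
```

apply_moves(claw=[1,1,1,1,1], travel=[[0,0,0],[-0.009,0,-0.025],[-0.026,0,-0.07],[-0.043,0,-0.12],[-0.06,0,-0.165]], turn=[[0,0,0],[0,0,0],[0,0,0],[0,0,0],[0,0,0]])

```text
t: 14.45
tcp_pos: [0.4779, -0.3076, 0.0487]
tool_rot: [0.579, 0.58, 0.408, -0.401]
force: [0.5, -0.3, -0.6]
finger_gap: 1.0
gripper_force: 0.0
```

```bash
python3 - <<'E'
from h import *
from station import manip
s=manip.sense();R=Ro.from_quat(s["tool_rot"]);p=s["tcp_pos"];print(s["t"],s["force"],p)
T=manip.snapshot("top");P=cloud(T)
u,v=394,226;W=P[v-22:v+22,u-22:u+22].reshape(-1,3);m=(W[:,2]>.068)&(W[:,2]<.085)&(W[:,1]>-.23);print("white",m.sum(),cv2.minEnclosingCircle(W[m][:,:2].astype(np.float32)),W[m][:,2].min(),W[m][:,2].max())
# plan: up, tool down w/ yaw, to above knob
plan(p,R,[((.46,-.33,.22),tool(20)),((.46,-.36,.38),tool(90)),((.5366,-.1,.42),tool(90)),((.5366,.0483,.36),tool(90))])
cv2.imwrite("pics/top_rel.png",cv2.resize(T["pixels"][150:300,250:430,::-1],(720,600)))
E
```

```text
14.45 [ 0.45221496 -0.26172135 -0.64905972] [ 0.47786574 -0.3076114   0.04872707]
white 70 ((0.47774213552474976, -0.18773724138736725), 0.03215433657169342) 0.06827839077521329 0.07949993719669911
travel [0.191, -0.02, -0.1] turn [0.002, 0.001, 0.002] -> [ 0.46 -0.33  0.22]
travel [0.059, -0.0, -0.035] turn [0.0, -0.13, -0.0] -> [ 0.46  -0.34   0.273]
travel [0.04, -0.0, -0.054] turn [0.0, -0.129, -0.0] -> [ 0.46  -0.35   0.327]
travel [0.015, -0.0, -0.067] turn [0.0, -0.13, -0.0] -> [ 0.46 -0.36  0.38]
travel [0.162, 0.048, -0.025] turn [0.0, 0.0, -0.0] -> [ 0.498 -0.23   0.4  ]
travel [0.163, 0.047, -0.024] turn [0.0, 0.0, -0.0] -> [ 0.537 -0.1    0.42 ]
travel [0.185, 0.0, 0.075] turn [0.0, 0.0, -0.0] -> [0.537 0.048 0.36 ]
```

The cup stands upright, released at (0.478,−0.188) with its rim at 75 mm. Next: up, tool back to vertical, and over the knob.

apply_moves(claw=[1,1,1,1,1], travel=[[0.191,-0.02,-0.1],[0.191,-0.02,-0.1],[0.191,-0.02,-0.1],[0.191,-0.02,-0.1],[0.191,-0.02,-0.1]], turn=[[0.002,0,0.002],[0.002,0,0.002],[0.002,0,0.002],[0.002,0,0.002],[0.002,0,0.002]])

```text
t: 14.92
tcp_pos: [0.4606, -0.3308, 0.2257]
tool_rot: [0.58, 0.582, 0.405, -0.4]
force: [-0.1, -0.3, 0.8]
finger_gap: 1.001
gripper_force: 0.0
```

apply_moves(claw=[1,1,1,1,1], travel=[[0.059,0,-0.035],[0.059,0,-0.035],[0.059,0,-0.035],[0.059,0,-0.035],[0.059,0,-0.035]], turn=[[0,-0.13,0],[0,-0.13,0],[0,-0.13,0],[0,-0.13,0],[0,-0.13,0]])

```text
t: 15.33
tcp_pos: [0.4607, -0.3376, 0.2756]
tool_rot: [0.65, 0.651, 0.279, -0.276]
force: [-0.2, -0.4, -0.5]
finger_gap: 0.998
gripper_force: 0.0
```

apply_moves(claw=[1,1,1,1,1], travel=[[0.04,0,-0.054],[0.04,0,-0.054],[0.04,0,-0.054],[0.04,0,-0.054],[0.04,0,-0.054]], turn=[[0,-0.129,0],[0,-0.129,0],[0,-0.129,0],[0,-0.129,0],[0,-0.129,0]])

```text
t: 15.75
tcp_pos: [0.4603, -0.346, 0.3268]
tool_rot: [0.692, 0.693, 0.143, -0.142]
force: [0.6, -0.2, 0.1]
finger_gap: 0.999
gripper_force: 0.0
```

apply_moves(claw=[1,1,1,1,1], travel=[[0.015,0,-0.067],[0.015,0,-0.067],[0.015,0,-0.067],[0.015,0,-0.067],[0.015,0,-0.067]], turn=[[0,-0.13,0],[0,-0.13,0],[0,-0.13,0],[0,-0.13,0],[0,-0.13,0]])

```text
t: 16.17
tcp_pos: [0.4597, -0.3559, 0.3791]
tool_rot: [0.707, 0.707, -0.0, -0.0]
force: [-0.7, -0.5, 0.2]
finger_gap: 1.002
gripper_force: 0.0
```

apply_moves(claw=[1,1,1,1,1], travel=[[0.162,0.048,-0.025],[0.162,0.048,-0.025],[0.162,0.048,-0.025],[0.162,0.048,-0.025],[0.162,0.048,-0.025]], turn=[[0,0,0],[0,0,0],[0,0,0],[0,0,0],[0,0,0]])

```text
t: 16.58
tcp_pos: [0.4992, -0.2262, 0.3987]
tool_rot: [0.707, 0.708, -0.0, -0.0]
force: [0.3, 0.6, 0.2]
finger_gap: 1.007
gripper_force: 0.0
```

```bash
python3 - <<'E'
from h import *
from station import manip
s=manip.sense();R=Ro.from_quat(s["tool_rot"]);p=s["tcp_pos"];print(s["t"],s["force"],p,R.as_matrix()[:,2])
T=manip.snapshot("top");S=manip.snapshot("side");P=cloud(T)
for n,s_ in(("top",T),("side",S)):
    a=pix(s_,(.5366,.0483,.222)).astype(int);P=cloud(s_);u,v=a
    x=P[v-16:v+22,u-18:u+18].reshape(-1,3);g=s_["pixels"][v-16:v+22,u-18:u+18].reshape(-1,3)
    m=(g.max(1)<80)&(x[:,2]>.19)&(x[:,2]<.235)&(np.hypot(x[:,0]-.5366,x[:,1]-.0483)<.03)
    top=x[m&(x[:,2]>.217)];print(n,a,m.sum(),"top face",len(top),top.mean(0) if len(top) else "",(top.min(0)+top.max(0))/2 if len(top) else "")
a=(.5366,.0483)
plan(p,R,[((*a,.36),tool(90)),((*a,.26),tool(90)),((*a,.193),tool(90))])
E
```

```text
16.5833 [0.32234471 0.58211479 0.1860469 ] [ 0.49924932 -0.22621841  0.39866587] [-6.91748931e-04  2.18101032e-04 -9.99999737e-01]
top [319 198] 84 top face 72 [0.53695537 0.04818756 0.22087652] [0.53673106 0.04737179 0.22157321]
side [321 184] 63 top face 38 [0.53254816 0.0423998  0.22064756] [0.53403303 0.04282866 0.22032977]
travel [0.172, 0.024, 0.024] turn [-0.0, -0.0, 0.0] -> [ 0.518 -0.089  0.379]
travel [0.171, 0.023, 0.024] turn [-0.0, -0.0, 0.0] -> [0.537 0.048 0.36 ]
travel [0.0, 0.0, 0.125] turn [-0.0, -0.0, 0.0] -> [0.537 0.048 0.26 ]
travel [0.0, 0.0, 0.084] turn [-0.0, -0.0, 0.0] -> [0.537 0.048 0.193]
```

apply_moves(claw=[1,1,1,1,1], travel=[[0.172,0.023,0.024],[0.172,0.023,0.024],[0.172,0.023,0.024],[0.172,0.023,0.024],[0.172,0.023,0.024]], turn=[[0,0,0],[0,0,0],[0,0,0],[0,0,0],[0,0,0]])

```text
t: 17.1
tcp_pos: [0.5168, -0.0893, 0.3781]
tool_rot: [0.707, 0.707, -0.001, -0.001]
force: [0.3, 0.2, -0.2]
finger_gap: 1.003
gripper_force: 0.0
```

apply_moves(claw=[1,1,1,1,1], travel=[[0.17,0.023,0.024],[0.17,0.023,0.024],[0.17,0.023,0.024],[0.17,0.023,0.024],[0.17,0.023,0.024]], turn=[[0,0,0],[0,0,0],[0,0,0],[0,0,0],[0,0,0]])

```text
t: 17.52
tcp_pos: [0.5363, 0.0458, 0.3588]
tool_rot: [0.707, 0.707, -0.001, 0.0]
force: [-0.3, -0.3, 0.9]
finger_gap: 1.0
gripper_force: 0.0
```

apply_moves(claw=[1,1,1,1,1], travel=[[0,0,0.04],[0,0,0.085],[0,0,0.125],[0,0,0.125],[0,0,0.125]], turn=[[0,0,0],[0,0,0],[0,0,0],[0,0,0],[0,0,0]])

```text
t: 17.93
tcp_pos: [0.5357, 0.0424, 0.2589]
tool_rot: [0.709, 0.705, -0.002, -0.0]
force: [0.6, 0.0, -0.1]
finger_gap: 1.0
gripper_force: 0.0
```

```bash
python3 - <<'E'
from h import *
from station import manip
s=manip.sense();R=Ro.from_quat(s["tool_rot"]);p=s["tcp_pos"];print(s["t"],s["force"],p,R.as_matrix()[:,2])
plan(p,R,[((.536,.047,.188),tool(90))])
i=manip.snapshot("side")["pixels"][120:320,220:460,::-1]
j=manip.snapshot("top")["pixels"][150:300,250:430,::-1]
cv2.imwrite("pics/knob.png",np.hstack([cv2.resize(i,(400,333)),cv2.resize(j,(400,333))]))
E
```

```text
17.9333 [ 0.56318542  0.04869162 -0.07204099] [0.53568878 0.04237815 0.25890547] [-0.0034348  -0.00332366 -0.99998858]
travel [0.006, 0.001, 0.089] turn [-0.001, 0.001, -0.001] -> [0.536 0.047 0.188]
```

View pics/knob.png

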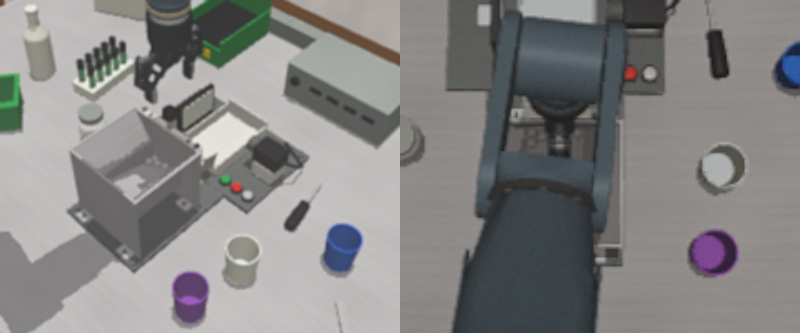

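The white cup is upright and empty at side-crop (243,260). The knob (175,113) is under the open fingers, and the balls are in the hopper at (135,175). Descending to grip the knob.

apply_moves(claw=[1,1,1,1,1], travel=[[0.003,0.001,0.03],[0.005,0.001,0.06],[0.005,0.001,0.08],[0.005,0.001,0.089],[0.005,0.001,0.089]], turn=[[0,0,0],[0,0,0],[0,0,0],[0,0,0],[0,0,0]])

```text
t: 18.45
tcp_pos: [0.5375, 0.048, 0.1895]
tool_rot: [0.708, 0.706, -0.001, 0.002]
force: [-0.2, 0.3, -0.1]
finger_gap: 1.003
gripper_force: 0.0
```

apply_moves(claw=[-0.1,-0.5,-0.8,-0.8,-0.8], travel=[[0,0,0],[0,0,0],[0,0,0],[0,0,0],[0,0,0]], turn=[[0,0,0],[0,0,0],[0,0,0],[0,0,0],[0,0,0]], newtons=80)

```text
t: 18.87
tcp_pos: [0.5381, 0.0485, 0.1903]
tool_rot: [0.708, 0.707, 0.0, 0.003]
force: [-2.1, 0.1, 7.2]
finger_gap: 0.325
gripper_force: 78.3
```

apply_moves(claw=[-0.8,-0.8,-0.8,-0.8,-0.8], travel=[[0,0,0],[0,0,0],[0,0,0],[0,0,0],[0,0,0]], turn=[[0,0,0],[0,0,0],[0,0,0],[0,0,0],[0,0,0]])

```text
t: 19.28
tcp_pos: [0.538, 0.0485, 0.1904]
tool_rot: [0.708, 0.707, 0.0, 0.003]
force: [-0.3, -0.7, 6.0]
finger_gap: 0.324
gripper_force: 78.4
```

apply_moves(claw=[-0.8,-0.8,-0.8,-0.8,-0.8], travel=[[0,0,-0.008],[0,0,-0.016],[0,0,-0.024],[0,0,-0.032],[0,0,-0.038]], turn=[[0,0,0],[0,0,0],[0,0,0],[0,0,0],[0,0,0]])

```text
t: 19.7
tcp_pos: [0.5379, 0.0485, 0.2192]
tool_rot: [0.708, 0.706, -0.0, 0.002]
force: [6.9, -0.4, -12.0]
finger_gap: 0.319
gripper_force: 79.4
```

apply_moves(claw=[-0.8,-0.8,-0.8,-0.8,-0.8], travel=[[0,0,0],[0,0,0],[0,0,0],[0,0,0],[0,0,0]], turn=[[0,0,0],[0,0,0],[0,0,0],[0,0,0],[0,0,0]])

```text
t: 20.12
tcp_pos: [0.5379, 0.0485, 0.2187]
tool_rot: [0.708, 0.706, -0.0, 0.002]
force: [6.2, 0.3, -10.1]
finger_gap: 0.321
gripper_force: 79.6
```

```bash
python3 - <<'E'
from h import *
from station import manip
s=manip.sense();p=s["tcp_pos"];print(s["t"],s["force"],p,s["finger_gap"])
S=manip.snapshot("side");T=manip.snapshot("top")
np.savez("side1.npz",**S);S0=dict(np.load("side0.npz"))
# yoke bar top height before/after (side view): points near x=.537, |y-.048| in 20..80mm
for n,q in(("before",S0),("now",S)):
    P=cloud(q);m=(abs(P[...,0]-.537)<.006)&(abs(P[...,1]-.048)<.08)&(abs(P[...,1]-.048)>.02)&(P[...,2]>.14)&(P[...,2]<.235)
    h=P[m][:,2];print(n,m.sum(),np.histogram(h,np.arange(.14,.24,.01))[0].tolist(),np.percentile(h,[50,90]))
i=S["pixels"][130:290,240:400,::-1];j=T["pixels"][110:280,250:430,::-1]
cv2.imwrite("pics/half.png",np.hstack([cv2.resize(i,(500,500),interpolation=2),cv2.resize(j,(300,500))]))
E
```

```text
20.1167 [  6.20850853   0.25720355 -10.12187575] [0.53792507 0.04852026 0.21870084] 0.3213445319320885
before 89 [0, 0, 6, 83, 0, 0, 0, 0, 0] [0.17305949 0.17618023]
now 180 [0, 0, 6, 46, 21, 57, 50, 0, 0] [0.19581122 0.20190289]
```

View pics/half.png

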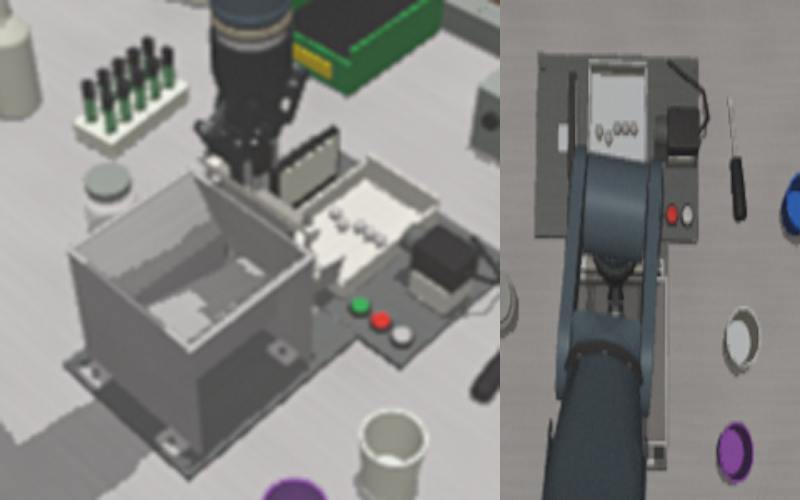

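Half-open: the tray shows at least 5 balls (top-crop (599–636,130), side-crop (335–380,213–238)), and I can't yet see the sixth. The lift by TCP is 28.3 mm. I've now viewed 11 pictures, one over the limit of 10, so from here I'll only measure numerically. Next I'll raise about 1.6 mm, wait, and count.

apply_moves(claw=[-0.8,-0.8,-0.8,-0.8,-0.8], travel=[[0,0,-0.001],[0,0,-0.002],[0,0,-0.002],[0,0,-0.002],[0,0,-0.002]], turn=[[0,0,0],[0,0,0],[0,0,0],[0,0,0],[0,0,0]])

```text
t: 20.63
tcp_pos: [0.5379, 0.0485, 0.2202]
tool_rot: [0.708, 0.706, -0.0, 0.002]
force: [7.1, -0.4, -12.0]
finger_gap: 0.323
gripper_force: 79.5
```

apply_moves(claw=[-0.8,-0.8,-0.8,-0.8,-0.8], travel=[[0,0,0],[0,0,0],[0,0,0],[0,0,0],[0,0,0]], turn=[[0,0,0],[0,0,0],[0,0,0],[0,0,0],[0,0,0]])

```text
t: 21.05
tcp_pos: [0.5379, 0.0485, 0.2202]
tool_rot: [0.708, 0.706, -0.0, 0.002]
force: [5.6, -0.8, -11.8]
finger_gap: 0.324
gripper_force: 79.5
```

```bash
cat > count.py <<'E'
from h import *
from station import manip
s=manip.sense();p=s["tcp_pos"];print(s["t"],s["force"],p,s["finger_gap"])
for n in("top","side"):
    q=manip.snapshot(n);q0=dict(np.load(n+"0.npz"));np.savez(n+"1.npz",**q)
    P=cloud(q);P0=cloud(q0)
    d=np.abs(q["pixels"].astype(int)-q0["pixels"]).sum(2)
    tray=(abs(P0[...,0]-.531-.165-.0)<.11)&(abs(P0[...,1]-.048)<.051)&(P0[...,2]<.04)&(P[...,2]<.05)
    hop=(abs(P0[...,0]-.448)<.085)&(abs(P0[...,1]-.048)<.085)&(P[...,2]<.172)&(P0[...,2]<.172)
    for nm,reg in(("tray",tray),("hopper",hop)):
        m=(reg&(d>60)).astype(np.uint8);k,l,st,c=cv2.connectedComponentsWithStats(m,connectivity=4)
        print(n,nm,reg.sum(),[(c[i].round(1).tolist(),int(st[i,4]),P[l==i].mean(0).round(3).tolist()) for i in range(1,k) if st[i,4]>=4])
    for nm,X in(("before",P0),("now",P)):
        m=(abs(X[...,0]-.537)<.006)&(abs(X[...,1]-.048)<.075)&(abs(X[...,1]-.048)>.03)&(X[...,2]>(.165 if nm=="before" else .185))&(X[...,2]<.22)
        h=X[m][:,2];print(n,"yoke",nm,m.sum(),np.percentile(h,[25,50,75]).round(4) if m.sum() else "")
E
python3 count.py
```

```text
21.05 [  5.57224799  -0.79747973 -11.79146769] [0.53790908 0.04853098 0.22020136] 0.3235423866834277
top tray 996 [([324.8, 147.8], 59, [0.731, 0.028, 0.024]), ([308.8, 149.8], 20, [0.725, 0.081, 0.023]), ([314.6, 152.1], 21, [0.717, 0.062, 0.023])]
top hopper 647 [([332.5, 203.0], 4, [0.531, 0.009, 0.162]), ([329.5, 205.0], 10, [0.525, 0.018, 0.166]), ([304.0, 211.7], 23, [0.511, 0.094, 0.116]), ([329.0, 214.2], 70, [0.507, 0.018, 0.08]), ([310.2, 213.7], 30, [0.511, 0.076, 0.065]), ([336.0, 255.0], 21, [0.382, -0.001, 0.133])]
top yoke before 124 [0.171  0.1731 0.1748]
top yoke now 56 [0.2003 0.2023 0.2045]
side tray 805 [([351.8, 197.3], 34, [0.718, 0.068, 0.021]), ([362.2, 201.1], 39, [0.728, 0.027, 0.022]), ([340.5, 206.0], 4, [0.659, 0.071, 0.016])]
side hopper 4099 [([292.1, 213.3], 171, [0.452, 0.096, 0.125]), ([319.9, 215.6], 38, [0.545, 0.064, 0.062]), ([307.5, 224.0], 173, [0.484, 0.061, 0.073])]
side yoke before 67 [0.1716 0.1731 0.1747]
side yoke now 94 [0.1968 0.2006 0.2027]
```

The gate lift is 29–30 mm by TCP and yoke height, which is half travel. About 5 balls show in the tray, so I'll look for the sixth by height change, which shadows don't affect.

```bash
python3 - <<'E'
from h import *
for n in("top","side"):
    q=dict(np.load(n+"1.npz"));q0=dict(np.load(n+"0.npz"));P=cloud(q);P0=cloud(q0);dz=P[...,2]-P0[...,2]
    reg=(P0[...,0]>.36)&(P0[...,0]<.82)&(abs(P0[...,1]-.048)<.085)&(dz>.004)&(dz<.025)&(P[...,2]<.16)
    k,l,st,c=cv2.connectedComponentsWithStats(reg.astype(np.uint8),connectivity=4)
    print(n,[(c[i].round(1).tolist(),int(st[i,4]),P[l==i].mean(0).round(3).tolist(),dz[l==i].max().round(3)) for i in range(1,k) if st[i,4]>=4])
q=dict(np.load("top1.npz"));P=cloud(q)
print("top tray gray");print(q["pixels"][142:158,302:336].mean(2).astype(int))
# what part of hopper floor / chute / tray is visible in either view
vis={}
for n in("top","side"):
    q=dict(np.load(n+"1.npz"));P=cloud(q);
    m=(abs(P[...,1]-.048)<.055)&(P[...,2]<.125)&(P[...,0]>.36)&(P[...,0]<.80)
    H=np.histogram2d(P[m][:,0],P[m][:,1],bins=[np.arange(.36,.81,.02),np.arange(-.01,.12,.02)])[0].astype(int);print(n);print(np.c_[(np.arange(.36,.79,.02)*1000).astype(int),H])
E
```

```text
top [([330.2, 125.2], 4, [0.813, 0.009, 0.003], np.float64(0.011)), ([332.5, 129.0], 4, [0.798, 0.002, 0.01], np.float64(0.01)), ([312.5, 134.5], 4, [0.777, 0.068, 0.02], np.float64(0.011)), ([303.4, 136.0], 5, [0.768, 0.098, 0.033], np.float64(0.008)), ([313.6, 137.2], 5, [0.769, 0.065, 0.016], np.float64(0.013)), ([319.8, 139.2], 4, [0.762, 0.045, 0.015], np.float64(0.008)), ([333.0, 141.8], 4, [0.753, 0.001, 0.017], np.float64(0.008)), ([338.8, 145.7], 10, [0.741, -0.018, 0.013], np.float64(0.011)), ([343.5, 143.5], 4, [0.748, -0.034, 0.014], np.float64(0.012)), ([324.1, 147.2], 58, [0.732, 0.031, 0.026], np.float64(0.022)), ([292.6, 147.0], 5, [0.716, 0.13, 0.096], np.float64(0.006)), ([311.0, 150.9], 41, [0.72, 0.073, 0.025], np.float64(0.022)), ([314.0, 147.5], 4, [0.733, 0.064, 0.018], np.float64(0.01)), ([298.1, 149.6], 8, [0.727, 0.116, 0.016], np.float64(0.01)), ([293.8, 155.0], 6, [0.69, 0.126, 0.096], np.float64(0.009)), ([314.7, 160.2], 6, [0.691, 0.062, 0.017], np.float64(0.008)), ([309.0, 160.8], 4, [0.689, 0.08, 0.017], np.float64(0.01)), ([326.2, 214.8], 4, [0.507, 0
[... 3170 characters left out ...]
17  19  10]]
side
[[360  80  89  97  91  91  64]
 [380   2   0   0   0   0   2]
 [400  58   7  11   9  21  24]
 [420  68  32  23  28  46  29]
 [440  74  30  25  25  42  35]
 [460  71  30  20  26  50  29]
 [480  67  25  13  26  65  21]
 [500  66  24  14  21  66  20]
 [520  74  32  28  41  66  12]
 [540   0   0   4  18  22   4]
 [560   3   0   0   0   0   0]
 [580  44   4   0   0   0   0]
 [600  58  10   1   0   0   0]
 [620  11   1   3   1   0   0]
 [640   1  13  16  18   7   7]
 [660   3  20  21  22   7  14]
 [680   3  20  23  21  20  29]
 [700   4  21  21  33  22  29]
 [720  11  29  26  10  19  26]
 [740   2  14  13  17  18  24]
 [760  27  55  50  54  47  32]
 [780   3   3   3   3   8   5]]
```

The sixth ball looks to be at side pixel (342,204), about (0.664, 0.069, 0.023), partly hidden. I'll wait briefly and check that patch again for position and stillness.

apply_moves(claw=[-0.8,-0.8,-0.8,-0.8,-0.8], travel=[[0,0,0],[0,0,0],[0,0,0],[0,0,0],[0,0,0]], turn=[[0,0,0],[0,0,0],[0,0,0],[0,0,0],[0,0,0]])

```text
t: 21.57
tcp_pos: [0.5379, 0.0485, 0.2202]
tool_rot: [0.708, 0.706, -0.0, 0.002]
force: [5.9, -0.4, -11.1]
finger_gap: 0.321
gripper_force: 79.5
```

apply_moves(claw=[-0.8,-0.8,-0.8,-0.8,-0.8], travel=[[0,0,0],[0,0,0],[0,0,0],[0,0,0],[0,0,0]], turn=[[0,0,0],[0,0,0],[0,0,0],[0,0,0],[0,0,0]])

```text
t: 21.98
tcp_pos: [0.5379, 0.0485, 0.2202]
tool_rot: [0.708, 0.706, -0.0, 0.002]
force: [5.9, -0.3, -11.2]
finger_gap: 0.323
gripper_force: 79.5
```

```bash
python3 - <<'E'
from h import *
from station import manip
s=manip.sense();print(s["t"],s["tcp_pos"],s["force"])
q=manip.snapshot("side");q0=dict(np.load("side0.npz"));P=cloud(q);P0=cloud(q0)
a=np.s_[198:212,332:352]
print("now z mm");print((P[a][...,2]*1000).astype(int));print("before z");print((P0[a][...,2]*1000).astype(int))
print("gray now");print(q["pixels"][a].mean(2).astype(int));print("x");print((P[204,332:352,0]*1000).astype(int),(P[204,332:352,1]*1000).astype(int))
# decoys / bystanders / cup unchanged in the side view?
dz=abs(P[...,2]-P0[...,2])>.01
m=dz&(P0[...,2]>-.02)&(P0[...,2]<.2)&(P[...,2]<.2)&(P[...,2]>-.02)&(P[...,0]>.2)
k,l,st,c=cv2.connectedComponentsWithStats(m.astype(np.uint8))
print([(c[i].round().tolist(),int(st[i,4]),P[l==i].mean(0).round(3).tolist()) for i in range(1,k) if st[i,4]>=12])
E
```

```text
21.9833 [0.53791368 0.04852154 0.22019172] [  5.91904549  -0.32107525 -11.17756566]
now z mm
[[202 201 202 200 201  34  28  24  20  14  14  15  13  13  14  12  10  17
   11  13]
 [200 202 200 202 204 203 205 205  17  12  12  10  11  13  11  14  11  14
   10  13]
 [196 201 204 202 202 205 203 204 201  14  14  14  13  14  13  10  13  13
   15  19]
 [189 195 198 198 199 202 208 207 202  14  13  10  11  15  11  14  15  10
   12  11]
 [ 32  26 195 196 198 200 202 200 200 202  13  14  14  12   8  12  10  14
   10  14]
 [ 31  22  20 190 195 197 199 202 200 195  29  12  15  15  14  16   8  12
   13  13]
 [172 174 174  13 189 194 196 196 193 193  25  17  13  15  12  12  16  14
   12  11]
 [173 175 169  14  10 184 193 193 192  22  18  16  15  12  14  12  13  13
   11  14]
 [178 179 168  17  14 179 181 180  17  14  12  16  11  12  15  13  13  17
    9  16]
 [173 178 175  14  14 176 180 178  15  16  12  11  14  19  13  13  12  18
   13  13]
 [171 172 177 176 177 172 171 171  17   9  13  13  11 997  15  18  14  17
   12  11]
 [165 170 172 175 179 180 171 165  15  13  11  13  15  15  14  13  12  1
[... 2360 characters left out ...]
6 216 228 227 227 226 225 224 224 226 226
  226 224]
 [102 101 101 113 140 167 175 167 195 219 228 227 225 224 225 226 226 224
  223 223]
 [101 101  99  95 102 138 178 184 185 203 223 226 225 226 228 228 221 207
  210 222]]
x
[534 535 537 654 531 529 530 532 536 538 664 672 677 678 683 685 685 689
 693 696] [  0  -3  -5  94 -19 -24 -28 -30 -30 -33  68  70  70  66  65  63  57  57
  55  53]
[([310.0, 186.0], 52, [0.555, 0.117, 0.159]), ([352.0, 196.0], 20, [0.72, 0.07, 0.027]), ([332.0, 201.0], 69, [0.554, 0.017, 0.16]), ([363.0, 200.0], 28, [0.73, 0.024, 0.027]), ([318.0, 215.0], 58, [0.551, 0.08, 0.05]), ([355.0, 274.0], 46, [0.471, -0.157, 0.026]), ([373.0, 275.0], 45, [0.49, -0.21, 0.05])]
```

A ball-shaped bump (about 29 mm high on the 14 mm tray floor) sits still at (0.66, 0.07), partly behind the yoke: that is ball six. No ball shows in the visible part of the hopper, the gate is held at about 30 mm, and the bystanders in this view haven't moved. Handing in.

```bash
python3 -c "
from station import manip
print(manip.sign_off())"
```

```text
the job is handed in; nothing more can be done
None
```

I handed the job in with six balls measured in the tray (the sixth partly hidden behind the yoke bar), the empty cup standing upright and released, and the arm holding the gate at about 30 mm; I viewed 11 pictures, one over the limit of 10.

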